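Set the flow and hold the purge lever on its third step

ROBOT

A 6-joint arm with a two-finger parallel gripper is mounted at the origin on a cart in front of the work surface, level with it; the furniture and walls round the work are solid. World frame = base frame: x ahead of the robot, y to its left, z up, the work surface at z = 0. Lengths are in m, angles in rad, forces in N, time in s.
With the tool pointing down it reaches from about 0.275 to 0.725 m from the base axis. Payload 15.9 kg.
Tool frame: the origin (TCP) lies between the finger pads; the fingertips stand 11 mm ahead of it and the grasp point (between the pads) lies 8 mm behind it; z points along the fingers, y is the line along which they close (so a half turn about z gives the same grasp; the last joint's range is limited). The gripper opens to 85 mm and grips with 20 to 120 N. Pads are 22 mm wide; open, the fingers measure 114 mm over their backs; the gripper's body (76 mm by 85 mm) begins 54 mm behind the grasp point. The pads swing forward as they close: fully open they stand 13 mm farther back than shut.
Start: joints at [1.311, 0.213, -0.034, 1.323, 0, 1.571], TCP at [0.128, 0.483, 0.242] pointing down, gripper open.
Joint ranges: [-2.98, 2.98], [-0.74, 1.72], [-1.14, 1.35], [-2.1, 2.04], [-1.57, 1.44], [-3.14, 3.14]. Speed limits (rad/s): [1.89, 1.89, 2.39, 2.57, 3.14, 3.14].

INTERFACE

Orientations are given as a unit quaternion [w, x, y, z].
In Python, from workcell import r, viewer, job gives the robot as it stands.
- The arm moves only by the tool drive_tool, never from a script. Its argument "motion" is a list of rows, each an object of numbers: "tx", "ty", "tz": the shift along the world's x, y, z in m; "rx", "ry", "rz": the turn, a rotation vector about the world's x, y, z in degrees. A call has exactly 10 rows; each row shifts and turns the commanded pose from where the row before left it; what a row does not reach is not made up. A row lasts 1/10 s, in which the tool goes at most 50 mm and 8.59 degrees, less where a joint would pass 70% of its speed; a pose out of reach is approached as far as the arm can. A call with a gripper value outside its range is refused whole. "fingers" is the finger opening in m, from 0 to 0.0854, set as the call begins (left out, the last holds). The fingers move at their own pace and stop on an object; "squeeze" is the grip in N (left out, the last holds). Time passes only in rows, so rows that do not move let the fingers close, or fill a call up. It gives the time, the measured TCP pose, the force, the opening and the grip force at its end, in the units of the state.
- r.sense(): the state, without advancing time (a new reading comes with each control period).
- viewer.get_image(name): name is "scene" or "top" or "wrist"; returns the picture (384x512x3 uint8, red, green, blue); there is no depth.
- viewer.camera_params(name): a dict with "camera_matrix" (3x3 intrinsics, pixels), "k1" (the pictures are not rectified: a ray, as slopes to the right and down, at radius r is drawn at 1 + k1 r^2 times it, then the intrinsics apply), "extrinsics" (4x4, takes a point from camera to world coordinates). Camera axes: x right, y down, z forward; pixel columns grow to the right and rows downward; lengths in m; the calibration is good to about 2 mm. A picture is of the moment at which its call begins: read the wrist's pose just before it. camera_params takes no time and is no camera call; for the wrist camera it gives the pose at the moment of the call.
- job.job_done(): hands the job in; it is judged then, once.
The state is a dict: "time": time; "q": joint angles; "joint_velocities": joint speeds; "joint_torque": joint torques, N m; "ee_pos": TCP position; "ee_rot": TCP orientation; "force": force on the tool from outside, world axes, zero at the start; "wrist_torque": the same for the moment, N m; "gripper_width": finger opening in m; "gripper_force": force on a finger pad.
Only numpy, scipy, OpenCV 4.12 (cv2) and the standard library are available. Lean on these libraries where they do the work, as an engineer would, in place of code of your own. Each camera call takes 0.05 s, during which the arm holds its last target. There are 200 camera calls.

TASK

Purge the gas line with the blue purge box that stands inside the clamped steel frame: turn the black flow knob on its top until its white pointer lines up with the red set mark on the dial. Then press the spring-loaded red purge lever on the front down past its first two steps to the third and hold it there, without pushing it on into the red end zone; the program finishes while the robot is still holding the lever down at the third step, the knob still on its mark. Leave the tape measure, the pliers and the tube offcut lying where they are.

Things in the scene. Friction and masses are not known exactly. Their poses are not given: they have to be found in the camera images.
- purge_box: Blue gas purge box, bolted to the bench inside a frame of 25 mm high steel tube: 120 (x) x 160 (y) x 90 (z) mm. Origin: centre of its underside, on the bench top. Front, with lever and scale plate (lines with 1, 2, 3 dots at the steps, red end field), faces its own -x; on its top a white dial with the flow knob, axis at x 12, y -38 mm. Two brass hose stubs at the back. Only position and yaw vary.
- flow_knob (a joint): Angle of the flow knob (rad), 0 to 3.0. At 0 its white pointer points along the box's own +y; it grows as the knob turns clockwise seen from above (pi/2: pointer along the box's +x). The knob is set when this equals set_mark. About 0.05 N m of friction; it stays where it is left. It has to be turned clockwise by 0.5 to 1.5 rad.
- set_mark (a joint): Angle of the red set mark on the dial round the knob (rad), same zero and same sense as flow_knob. A flat red wedge with a low tab (up to 6 mm above the box top) that points inwards at the knob; stiff, differs from run to run.
- knob_grip (a point): Point on the axis of the flow knob (which is vertical), 112 mm above the bench, half way up the knob's bar grip. The bar is 14 mm thick, 44 mm long and 28 mm high (98 to 126 mm above the bench), on a round skirt of 48 mm diameter; its long direction is that of the white pointer. It is turned by pinching the bar across its 14 mm.
- knob_pointer (a point): End of the knob's white pointer, 26 mm from the knob's axis, at the pointer end of the bar; it turns with the knob.
- mark_tip (a point): Inner tip of the red set mark, 26 mm from the knob's axis: the pointer end comes to lie here when the knob is set.
- purge_lever (a joint): How far the purge lever is pressed down (m): 0 up (start), detent clicks at 0.012, 0.024 and 0.036 (first, second, third step), red end zone from 0.045, hard stop at 0.050. A spring pushes it up with about 4 N at the top and 11 N at the third step, with a ripple of about 1.3 N at the clicks; it stays at no step by itself and returns fully when let go.
- purge_pad: Red ribbed push pad of the purge lever, level, 36 deep (box x) x 34 wide x 8 mm thick; moves straight down with the lever; pressed from above. Origin: on its top face, 18 mm in front of the box's front (pad: 3 to 39 mm in front), at box x -78, y +42 mm; 84 mm above the bench with the lever up, 48 mm at the third step. A red line on it points along the scale.
- tape_measure: Yellow tape measure, 35 x 82 x 65 mm, standing loose left of the frame. Bystander. Origin: centre of its underside.
- pliers: Pliers with red handles, 58 x 189 x 14 mm, lying loose left of the frame. Bystander. Origin: centre of its underside.
- offcut: Dark square tube offcut, 30 x 60 x 30 mm, lying loose inside the frame, right of the box. Bystander. Origin: centre of its underside.

How it is judged:
By the outcome, as a careful person would: the job done as asked, in the order asked, and still so for the second after the job is handed in, while the arm keeps its last pose, push and grip.
It also fails if it takes over 48 s, if anything falls off the work surface, if the arm or the gripper's body presses on something with over 40 N, if the wrist force passes 120 N, or if a joint passes its speed limit or range.

## Working session

There is one attempt and no reset: what is moved stays moved. The work goes in short steps, Python scripts to look and compute and a tool call to move; the robot and the scene stay as the last step left them, time stands still between calls to the robot, and variables do not carry over. Pictures are saved under pics/ and viewed, at most 10 in all, crops included, and the job is handed in when it is done.

Besides the shell and the picture viewer there is one more tool, called after ">>>" by a JSON object that holds its "api" and its "payload". drive_tool: Moves the arm, as the interface text tells. Its arguments: {"type":"object","properties":{"motion":{"type":"array"},"fingers":{"type":"number"},"squeeze":{"type":"number"}},"required":["motion"]}

```bash
mkdir -p pics; ls; cat > h.py <<'E'
import numpy as np, cv2
from workcell import r, viewer, job
def snap(n,f):
    p=viewer.camera_params(n); im=viewer.get_image(n); cv2.imwrite(f,im[:,:,::-1]); return im,p
def ray(p,uv):
    K=np.array(p["camera_matrix"]);E=np.array(p["extrinsics"]);k=p["k1"]
    d=cv2.undistortPoints(np.array(uv,float).reshape(-1,1,2),K,np.array([k,0,0,0.]))[:,0]
    D=np.c_[d,np.ones(len(d))]@E[:3,:3].T
    return E[:3,3],D
def onz(p,uv,z):
    o,D=ray(p,uv); return o+D*((z-o[2])/D[:,2])[:,None]
E
python3 - <<'E'
from h import *
for n in("top","scene"):
    im,p=snap(n,f"pics/{n}0.png"); print(n,np.round(p["extrinsics"],3).tolist(),p["k1"],np.round(p["camera_matrix"],1).tolist())
s=r.sense();print(s["time"],s["ee_pos"],s["ee_rot"])
a=cv2.imread("pics/top0.png")
E
```

```text
pics
top [[-0.01, -0.992, 0.129, 0.343], [-1.0, 0.011, 0.008, -0.183], [-0.009, -0.129, -0.992, 1.089], [0.0, 0.0, 0.0, 1.0]] -0.043182403023477485 [[353.4, 0.0, 248.2], [0.0, 353.4, 193.3], [0.0, 0.0, 1.0]]
scene [[0.606, -0.438, 0.664, -0.135], [-0.796, -0.318, 0.515, -0.66], [-0.015, -0.841, -0.541, 0.605], [0.0, 0.0, 0.0, 1.0]] -0.11973016919314365 [[407.6, 0.0, 250.3], [0.0, 407.6, 194.1], [0.0, 0.0, 1.0]]
0.1 [0.1283793  0.48290255 0.24187303] [-5.77044472e-05  1.29551634e-01  9.91572539e-01 -5.20054598e-04]
```

View pics/top0.png

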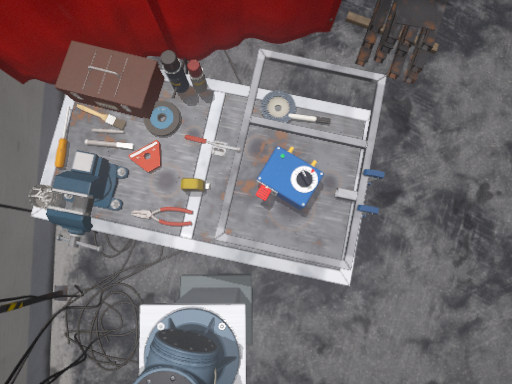

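View pics/scene0.png

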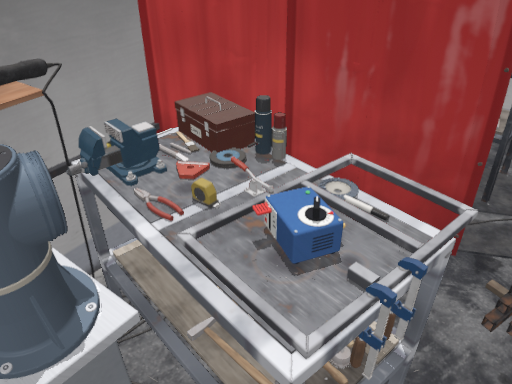

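Top view: blue box centred near (290,178), dial and knob near (304,180), red pad near (264,192), with the stubs on the upper right side. I'll take coarse positions now.

```bash
python3 - <<'E'
from h import *
im=cv2.imread("pics/top0.png"); p=viewer.camera_params("top")
hsv=cv2.cvtColor(im,cv2.COLOR_BGR2HSV)
roi=np.zeros(im.shape[:2],np.uint8); roi[140:215,248:330]=255
def m(lo,hi): return cv2.inRange(hsv,lo,hi)&roi
b=m((100,120,60),(125,255,255)); rd=m((0,150,100),(8,255,255))|m((172,150,100),(180,255,255)); w=m((0,0,190),(180,50,255))
for n,k,z in(("blue",b,.09),("red",rd,.084),("white",w,.09)):
    cs,_=cv2.findContours(k,cv2.RETR_EXTERNAL,cv2.CHAIN_APPROX_NONE)
    for c in cs:
        if len(c)<8: continue
        (cx,cy),sz,a=cv2.minAreaRect(c); print(n,len(c),(cx,cy),sz,a,onz(p,[(cx,cy)],z)[0].round(4))
        if n!="red": print(onz(p,cv2.boxPoints(((cx,cy),sz,a)),z).round(3).tolist())
s=r.sense(); pw=viewer.camera_params("wrist"); print(np.round(pw["extrinsics"],3),pw["camera_matrix"],pw["k1"])
x=cv2.resize(im[130:220,235:335],None,fx=6,fy=6,interpolation=cv2.INTER_CUBIC); cv2.imwrite("pics/topcrop.png",x)
E
```

```text
blue 237 (289.9172668457031, 176.3583526611328) (54.89934539794922, 40.593017578125) 30.65066909790039 [ 0.5212 -0.2949  0.09  ]
[[0.512, -0.197, 0.09], [0.614, -0.259, 0.09], [0.53, -0.393, 0.09], [0.43, -0.33, 0.09]]
red 38 (262.9705810546875, 192.38235473632812) (11.661903381347656, 12.004901885986328) 30.963754653930664 [ 0.4766 -0.2171  0.084 ]
white 80 (304.0, 179.0) (26.0, 26.0) 90.0 [ 0.5131 -0.3351  0.09  ]
[[0.551, -0.299, 0.09], [0.551, -0.374, 0.09], [0.475, -0.371, 0.09], [0.476, -0.297, 0.09]]
[[ 0.257  0.93   0.264  0.062]
 [ 0.966 -0.247 -0.072  0.501]
 [-0.002  0.274 -0.962  0.372]
 [ 0.     0.     0.     1.   ]] [[333.18574874   0.         253.34225086]
 [  0.         333.18574874 190.90580549]
 [  0.           0.           1.        ]] 0.022168909974749764
```

View pics/topcrop.png

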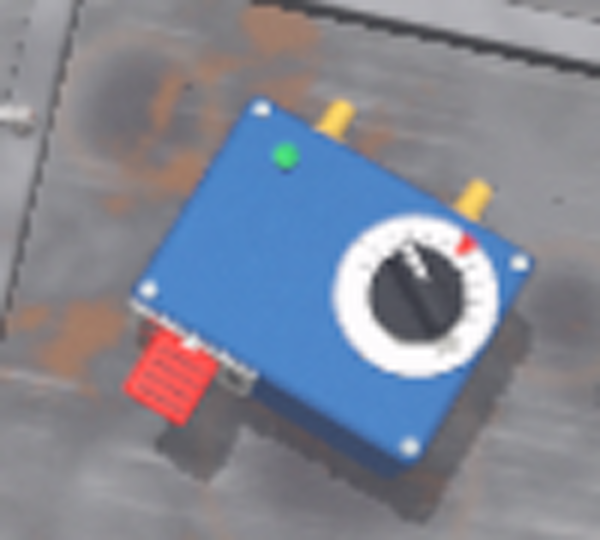

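Crop: the pointer lies up-left of the knob centre (417,293) and the red mark is at (468,243). The box yaw is about -32°. The knob needs about 1.1 rad clockwise. Next I move above the knob for a close look.

>>> {"api": "drive_tool", "payload": {"motion": [{"tx": 0.019, "ty": -0.041, "tz": 0.003, "rz": 1.75}, {"tx": 0.019, "ty": -0.041, "tz": 0.003, "rz": 1.75}, {"tx": 0.019, "ty": -0.041, "tz": 0.003, "rz": 1.75}, {"tx": 0.019, "ty": -0.041, "tz": 0.003, "rz": 1.75}, {"tx": 0.019, "ty": -0.041, "tz": 0.003, "rz": 1.75}, {"tx": 0.019, "ty": -0.041, "tz": 0.003, "rz": 1.75}, {"tx": 0.019, "ty": -0.041, "tz": 0.003, "rz": 1.75}, {"tx": 0.019, "ty": -0.041, "tz": 0.003, "rz": 1.75}, {"tx": 0.019, "ty": -0.041, "tz": 0.003, "rz": 1.75}, {"tx": 0.019, "ty": -0.041, "tz": 0.003, "rz": 1.75}]}}

```text
validation failed for argument at $.mo...
```

>>> {"api": "drive_tool", "payload": {"motion": [{"tx": 0.019, "ty": -0.041, "rz": 1.75}, {"tx": 0.019, "ty": -0.041, "rz": 1.75}, {"tx": 0.019, "ty": -0.041, "rz": 1.75}, {"tx": 0.019, "ty": -0.041, "rz": 1.75}, {"tx": 0.019, "ty": -0.041, "rz": 1.75}, {"tx": 0.019, "ty": -0.041, "rz": 1.75}, {"tx": 0.019, "ty": -0.041, "rz": 1.75}, {"tx": 0.019, "ty": -0.041, "rz": 1.75}, {"tx": 0.019, "ty": -0.041, "rz": 1.75}, {"tx": 0.019, "ty": -0.041, "rz": 1.75}]}}

```text
validation failed for argument at $.mo...
```

>>> {"api": "drive_tool", "payload": {"motion": [{"tz": -0.01}, {"tz": -0.01}, {}, {}, {}, {}, {}, {}, {}, {}], "fingers": 0.05}}

```text
validation failed for argument at $.mo...
```

```bash
python3 - <<'E'
from h import *
s=r.sense();print(s["time"],s["ee_pos"],s["ee_rot"],s["gripper_width"],s["force"],s["q"])
im,p=snap("wrist","pics/w1.png"); np.savez("pics/w1.npz",**{k:np.array(v) for k,v in p.items()})
E
```

```text
0.1 [0.1283793  0.48290255 0.24187303] [-5.77044472e-05  1.29551634e-01  9.91572539e-01 -5.20054598e-04] 0.08531465780903395 [-0.39138675 -0.66183673 -0.9664533 ] [ 1.31096957e+00  2.13290650e-01 -3.49983179e-02  1.32355365e+00
 -2.03043765e-05  1.57080320e+00]
```

View pics/w1.png

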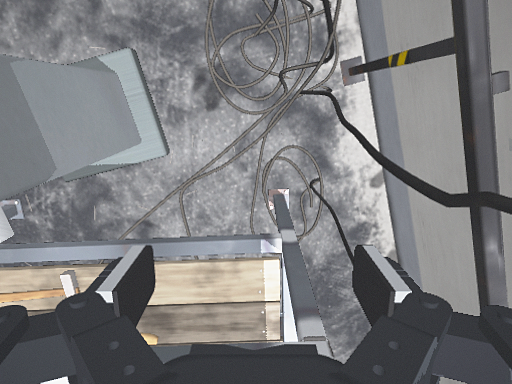

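The moves were refused because the rows probably need all six keys, and the picture shows only the start view.

>>> {"api": "drive_tool", "payload": {"motion": [{"tx": 0.019, "ty": -0.041, "tz": 0.003, "rx": 0, "ry": 0, "rz": 1.75}, {"tx": 0.019, "ty": -0.041, "tz": 0.003, "rx": 0, "ry": 0, "rz": 1.75}, {"tx": 0.019, "ty": -0.041, "tz": 0.003, "rx": 0, "ry": 0, "rz": 1.75}, {"tx": 0.019, "ty": -0.041, "tz": 0.003, "rx": 0, "ry": 0, "rz": 1.75}, {"tx": 0.019, "ty": -0.041, "tz": 0.003, "rx": 0, "ry": 0, "rz": 1.75}, {"tx": 0.019, "ty": -0.041, "tz": 0.003, "rx": 0, "ry": 0, "rz": 1.75}, {"tx": 0.019, "ty": -0.041, "tz": 0.003, "rx": 0, "ry": 0, "rz": 1.75}, {"tx": 0.019, "ty": -0.041, "tz": 0.003, "rx": 0, "ry": 0, "rz": 1.75}, {"tx": 0.019, "ty": -0.041, "tz": 0.003, "rx": 0, "ry": 0, "rz": 1.75}, {"tx": 0.019, "ty": -0.041, "tz": 0.003, "rx": 0, "ry": 0, "rz": 1.75}], "fingers": 0.05}}

```text
time: 1.15
ee_pos: [0.3162, 0.0779, 0.2721]
ee_rot: [0.0, -0.021, 1.0, 0.0]
force: [1.3, 2.0, 0.5]
gripper_width: 0.0498
gripper_force: 0.0
```

>>> {"api": "drive_tool", "payload": {"motion": [{"tx": 0.019, "ty": -0.041, "tz": 0, "rx": 0, "ry": 0, "rz": 1.75}, {"tx": 0.019, "ty": -0.041, "tz": 0, "rx": 0, "ry": 0, "rz": 1.75}, {"tx": 0.019, "ty": -0.041, "tz": 0, "rx": 0, "ry": 0, "rz": 1.75}, {"tx": 0.019, "ty": -0.041, "tz": -0.003, "rx": 0, "ry": 0, "rz": 1.75}, {"tx": 0.019, "ty": -0.041, "tz": -0.003, "rx": 0, "ry": 0, "rz": 1.75}, {"tx": 0.019, "ty": -0.041, "tz": -0.003, "rx": 0, "ry": 0, "rz": 1.75}, {"tx": 0.019, "ty": -0.041, "tz": -0.003, "rx": 0, "ry": 0, "rz": 1.75}, {"tx": 0.019, "ty": -0.041, "tz": -0.003, "rx": 0, "ry": 0, "rz": 1.75}, {"tx": 0.019, "ty": -0.041, "tz": -0.003, "rx": 0, "ry": 0, "rz": 1.75}, {"tx": 0.019, "ty": -0.041, "tz": -0.003, "rx": 0, "ry": 0, "rz": 1.75}]}}

```text
time: 2.15
ee_pos: [0.5063, -0.3322, 0.2503]
ee_rot: [-0.0, -0.173, 0.985, 0.0]
force: [1.9, 0.3, 1.1]
gripper_width: 0.0499
gripper_force: 0.0
```

>>> {"api": "drive_tool", "payload": {"motion": [{"tx": 0, "ty": 0, "tz": -0.01, "rx": 0, "ry": 0, "rz": 0}, {"tx": 0, "ty": 0, "tz": 0, "rx": 0, "ry": 0, "rz": 0}, {"tx": 0, "ty": 0, "tz": 0, "rx": 0, "ry": 0, "rz": 0}, {"tx": 0, "ty": 0, "tz": 0, "rx": 0, "ry": 0, "rz": 0}, {"tx": 0, "ty": 0, "tz": 0, "rx": 0, "ry": 0, "rz": 0}, {"tx": 0, "ty": 0, "tz": 0, "rx": 0, "ry": 0, "rz": 0}, {"tx": 0, "ty": 0, "tz": 0, "rx": 0, "ry": 0, "rz": 0}, {"tx": 0, "ty": 0, "tz": 0, "rx": 0, "ry": 0, "rz": 0}, {"tx": 0, "ty": 0, "tz": 0, "rx": 0, "ry": 0, "rz": 0}, {"tx": 0, "ty": 0, "tz": 0, "rx": 0, "ry": 0, "rz": 0}]}}

```text
time: 3.15
ee_pos: [0.5059, -0.3304, 0.2408]
ee_rot: [-0.0, -0.172, 0.985, 0.0]
force: [0.1, -0.4, -0.3]
gripper_width: 0.05
gripper_force: 0.0
```

```bash
python3 - <<'E'
from h import *
s=r.sense();print(s["time"],s["ee_pos"],s["ee_rot"],s["gripper_width"],s["force"],s["q"])
im,p=snap("wrist","pics/w2.png"); np.savez("pics/w2.npz",**{k:np.array(v) for k,v in p.items()})
E
```

```text
3.15 [ 0.5059367  -0.33037717  0.2408274 ] [-3.30474180e-05 -1.72323582e-01  9.85040396e-01  8.32727465e-06] 0.05003057913910376 [ 0.06773294 -0.38626277 -0.27298966] [-5.78465374e-01  4.37056861e-01  2.73220372e-01  1.40701950e+00
 -3.29655402e-05 -9.24841482e-01]
```

View pics/w2.png

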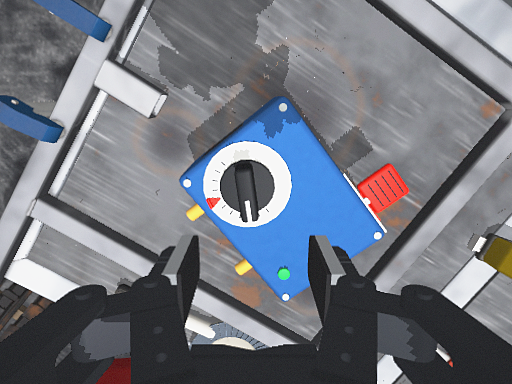

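The wrist view shows the dial centred near (247,184), the pointer end near (249,220), the red mark near (212,203), the pad near (383,187) and four corner screws. Next I'll do the precise fit.

```bash
cat > fit.py <<'E'
from h import *
def analyse(f):
    im=cv2.imread(f+".png"); p=dict(np.load(f+".npz")); p["k1"]=float(p["k1"])
    hsv=cv2.cvtColor(im,cv2.COLOR_BGR2HSV)
    blue=cv2.inRange(hsv,(100,120,50),(125,255,255)); red=cv2.inRange(hsv,(0,150,90),(8,255,255))|cv2.inRange(hsv,(172,150,90),(180,255,255))
    wh=cv2.inRange(hsv,(0,0,150),(180,60,255)); return im,p,hsv,blue,red,wh
E
python3 - <<'E'
from fit import *
im,p,hsv,blue,red,wh=analyse("pics/w2")
# screws
scr=[]
for (u,v) in((283,107),(187,183),(378,236),(286,297)):
    k=np.zeros_like(wh);cv2.circle(k,(u,v),8,255,-1); ys,xs=np.nonzero(k&wh); scr.append((xs.mean(),ys.mean()))
S=onz(p,scr,.091);print("screws",np.round(scr,1).tolist(),S.round(4).tolist())
A,B,C,D=S[:,:2]
c=S[:,:2].mean(0); ey=(C-A)+(D-B); ex=(B-A)+(D-C)
print("centre",c,"yaw from y",np.degrees(np.arctan2(ey[1],ey[0]))-90,"from x",np.degrees(np.arctan2(ex[1],ex[0])),np.linalg.norm(ey)/2,np.linalg.norm(ex)/2)
# dial
k=np.zeros_like(wh);cv2.circle(k,(247,184),52,255,-1)
d=cv2.morphologyEx(cv2.bitwise_not(blue)&k,cv2.MORPH_OPEN,np.ones((5,5),np.uint8))
cs,_=cv2.findContours(d,cv2.RETR_EXTERNAL,cv2.CHAIN_APPROX_NONE);cn=max(cs,key=len)
P=onz(p,cn[:,0],.0905)[:,:2]; (x,y),R=cv2.minEnclosingCircle(P.astype(np.float32)*1000); print("dial",x,y,R)
A_=np.c_[2*P,np.ones(len(P))];s=np.linalg.lstsq(A_,(P**2).sum(1),rcond=None)[0];print("dial ls",s[:2],np.sqrt(s[2]+s[:2]@s[:2]))
# red comps
cs,_=cv2.findContours(red,cv2.RETR_EXTERNAL,cv2.CHAIN_APPROX_NONE)
for q in cs:
    if cv2.contourArea(q)>20:
        M=cv2.moments(q);print("red",cv2.contourArea(q),M["m10"]/M["m00"],M["m01"]/M["m00"],cv2.minAreaRect(q))
cv2.imwrite("pics/w2c.png",cv2.resize(im[130:240,190:310],None,fx=5,fy=5,interpolation=cv2.INTER_CUBIC))
E
```

```text
screws [[282.5, 106.9], [185.8, 183.5], [377.5, 234.9], [285.7, 297.4]] [[0.441, -0.3284, 0.091], [0.5297, -0.384, 0.091], [0.5168, -0.2068, 0.091], [0.6054, -0.2613, 0.091]]
centre [ 0.52321921 -0.29511541] yaw from y -31.810210087640854 from x -31.857970440761953 0.1437370622480113 0.10430461577951694
dial 513.5588989257812 -333.7923583984375 39.114192962646484
dial ls [ 0.51334616 -0.33358587] 0.03836158365074946
red 438.0 116.0513698630137 375.60388127853884 ((113.0, 373.5), (34.0, 19.0), -0.0)
red 73.0 211.9931506849315 201.59132420091322 ((212.25001525878906, 200.25001525878906), (9.192388534545898, 12.727922439575195), 45.0)
red 1421.0 382.6538822425522 188.08386113065913 ((383.74151611328125, 190.00628662109375), (41.05784225463867, 42.96455764770508), 53.61564636230469)
```

View pics/w2c.png

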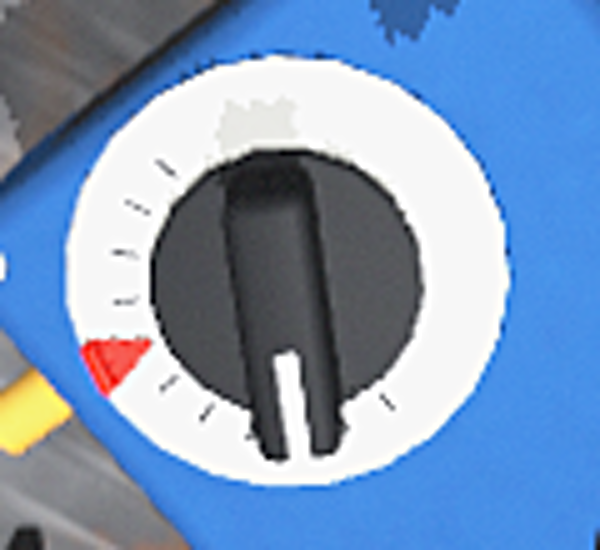

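Crop: the mark tip is near (150,342) with its base midpoint near (95,369). The white pointer runs from (287,352) to (298,457) on the bar.

```bash
python3 - <<'E'
from fit import *
im,p,hsv,blue,red,wh=analyse("pics/w2")
K=np.array([.5134,-.3337]);yaw=-31.83
def f(u,v): return ((u+.5)/5-.5+190,(v+.5)/5-.5+130)
def ang(P): d=P[:,:2]-K; return (90+yaw-np.degrees(np.arctan2(d[:,1],d[:,0]))).round(1),(np.linalg.norm(d,axis=1)*1000).round(1)
for z in(.09,.093,.096): print("mark tip,base mid,centroid",z,ang(onz(p,[f(150,342),f(95,369),(212.0,201.6)],z)))
for z in(.126,.127):
  P=onz(p,[f(287,352),f(298,457),f(262,165),f(298,457)],z); print("ptr",z,ang(P)); 
  L=onz(p,[f(228,230),f(262,458),f(308,165),f(341,420)],z)[:,:2]
  for a,b in((L[0],L[1]),(L[2],L[3]),(P[0,:2],P[1,:2])): d=b-a; print("line flow angle",90+yaw-np.degrees(np.arctan2(d[1],d[0])))
pad=onz(p,[(383.7,190)],.084)[0];print("pad",pad)
c,s=np.cos(np.radians(yaw)),np.sin(np.radians(yaw));print("pad pred",[.5232-78e-3*c-42e-3*s,-.2951-78e-3*s+42e-3*c])
E
```

```text
mark tip,base mid,centroid 0.09 (array([102.4, 102.1, 102.4]), array([26.7, 37.8, 34.3]))
mark tip,base mid,centroid 0.093 (array([103.9, 103.2, 103.6]), array([26. , 37. , 33.5]))
mark tip,base mid,centroid 0.096 (array([105.5, 104.3, 104.8]), array([25.3, 36.2, 32.8]))
ptr 0.126 (array([ 16.1,  30.9, 212.7,  30.9]), array([ 2.4, 19.6, 27.2, 19.6]))
line flow angle 30.893525080040575
line flow angle 31.159052440174595
line flow angle 32.9080747973974
ptr 0.127 (array([ 12.3,  30.7, 212.8,  30.7]), array([ 2.1, 19.3, 27.4, 19.3]))
line flow angle 30.893525080040657
line flow angle 31.159052440174598
line flow angle 32.90807479739725
pad [ 0.47758767 -0.21672788  0.084     ]
pad pred [np.float64(0.4790807307717456), np.float64(-0.2182788435210403)]
```

>>> {"api": "drive_tool", "payload": {"motion": [{"tx": 0.0025, "ty": -0.0011, "tz": -0.015, "rx": 0, "ry": 0, "rz": 2.3}, {"tx": 0.0025, "ty": -0.0011, "tz": -0.015, "rx": 0, "ry": 0, "rz": 2.4}, {"tx": 0.0025, "ty": -0.0011, "tz": -0.015, "rx": 0, "ry": 0, "rz": 2.3}, {"tx": 0, "ty": 0, "tz": -0.015, "rx": 0, "ry": 0, "rz": 0}, {"tx": 0, "ty": 0, "tz": -0.015, "rx": 0, "ry": 0, "rz": 0}, {"tx": 0, "ty": 0, "tz": -0.015, "rx": 0, "ry": 0, "rz": 0}, {"tx": 0, "ty": 0, "tz": -0.015, "rx": 0, "ry": 0, "rz": 0}, {"tx": 0, "ty": 0, "tz": -0.01, "rx": 0, "ry": 0, "rz": 0}, {"tx": 0, "ty": 0, "tz": -0.01, "rx": 0, "ry": 0, "rz": 0}, {"tx": 0, "ty": 0, "tz": 0, "rx": 0, "ry": 0, "rz": 0}], "fingers": 0.04}}

```text
time: 4.2
ee_pos: [0.513, -0.3334, 0.1147]
ee_rot: [-0.001, -0.232, 0.973, 0.001]
force: [-0.5, -0.1, -0.0]
gripper_width: 0.0398
gripper_force: 0.0
```

>>> {"api": "drive_tool", "payload": {"motion": [{"tx": 0, "ty": 0, "tz": 0, "rx": 0, "ry": 0, "rz": 0}, {"tx": 0, "ty": 0, "tz": 0, "rx": 0, "ry": 0, "rz": 0}, {"tx": 0, "ty": 0, "tz": 0, "rx": 0, "ry": 0, "rz": 0}, {"tx": 0, "ty": 0, "tz": 0, "rx": 0, "ry": 0, "rz": 0}, {"tx": 0, "ty": 0, "tz": 0, "rx": 0, "ry": 0, "rz": 0}, {"tx": 0, "ty": 0, "tz": 0, "rx": 0, "ry": 0, "rz": 0}, {"tx": 0, "ty": 0, "tz": 0, "rx": 0, "ry": 0, "rz": 0}, {"tx": 0, "ty": 0, "tz": 0, "rx": 0, "ry": 0, "rz": 0}, {"tx": 0, "ty": 0, "tz": 0, "rx": 0, "ry": 0, "rz": 0}, {"tx": 0, "ty": 0, "tz": 0, "rx": 0, "ry": 0, "rz": 0}]}}

```text
time: 5.2
ee_pos: [0.5134, -0.3336, 0.1158]
ee_rot: [-0.0, -0.232, 0.973, 0.0]
force: [-0.3, 0.1, -0.1]
gripper_width: 0.0401
gripper_force: 0.0
```

Position is right on target and there is no contact, so I close the fingers.

>>> {"api": "drive_tool", "payload": {"motion": [{"tx": 0, "ty": 0, "tz": 0, "rx": 0, "ry": 0, "rz": 0}, {"tx": 0, "ty": 0, "tz": 0, "rx": 0, "ry": 0, "rz": 0}, {"tx": 0, "ty": 0, "tz": 0, "rx": 0, "ry": 0, "rz": 0}, {"tx": 0, "ty": 0, "tz": 0, "rx": 0, "ry": 0, "rz": 0}, {"tx": 0, "ty": 0, "tz": 0, "rx": 0, "ry": 0, "rz": 0}, {"tx": 0, "ty": 0, "tz": 0, "rx": 0, "ry": 0, "rz": 0}, {"tx": 0, "ty": 0, "tz": 0, "rx": 0, "ry": 0, "rz": 0}, {"tx": 0, "ty": 0, "tz": 0, "rx": 0, "ry": 0, "rz": 0}, {"tx": 0, "ty": 0, "tz": 0, "rx": 0, "ry": 0, "rz": 0}, {"tx": 0, "ty": 0, "tz": 0, "rx": 0, "ry": 0, "rz": 0}], "fingers": 0.0, "squeeze": 40}}

```text
time: 6.2
ee_pos: [0.5134, -0.3336, 0.1159]
ee_rot: [0.0, -0.232, 0.973, 0.0]
force: [-2.5, 2.4, 4.7]
gripper_width: 0.0134
gripper_force: 40.2
```

>>> {"api": "drive_tool", "payload": {"motion": [{"tx": 0, "ty": 0, "tz": 0, "rx": 0, "ry": 0, "rz": -5}, {"tx": 0, "ty": 0, "tz": 0, "rx": 0, "ry": 0, "rz": -5}, {"tx": 0, "ty": 0, "tz": 0, "rx": 0, "ry": 0, "rz": -5}, {"tx": 0, "ty": 0, "tz": 0, "rx": 0, "ry": 0, "rz": -5}, {"tx": 0, "ty": 0, "tz": 0, "rx": 0, "ry": 0, "rz": -5}, {"tx": 0, "ty": 0, "tz": 0, "rx": 0, "ry": 0, "rz": -5}, {"tx": 0, "ty": 0, "tz": 0, "rx": 0, "ry": 0, "rz": -5}, {"tx": 0, "ty": 0, "tz": 0, "rx": 0, "ry": 0, "rz": -5}, {"tx": 0, "ty": 0, "tz": 0, "rx": 0, "ry": 0, "rz": -5}, {"tx": 0, "ty": 0, "tz": 0, "rx": 0, "ry": 0, "rz": -5}]}}

```text
time: 7.2
ee_pos: [0.5134, -0.3339, 0.116]
ee_rot: [0.0, 0.202, 0.979, -0.0]
force: [-2.9, -0.3, 4.4]
gripper_width: 0.0132
gripper_force: 40.1
```

>>> {"api": "drive_tool", "payload": {"motion": [{"tx": 0, "ty": 0, "tz": 0, "rx": 0, "ry": 0, "rz": -5}, {"tx": 0, "ty": 0, "tz": 0, "rx": 0, "ry": 0, "rz": -5}, {"tx": 0, "ty": 0, "tz": 0, "rx": 0, "ry": 0, "rz": -5}, {"tx": 0, "ty": 0, "tz": 0, "rx": 0, "ry": 0, "rz": -3.5}, {"tx": 0, "ty": 0, "tz": 0, "rx": 0, "ry": 0, "rz": -3}, {"tx": 0, "ty": 0, "tz": 0, "rx": 0, "ry": 0, "rz": 0}, {"tx": 0, "ty": 0, "tz": 0, "rx": 0, "ry": 0, "rz": 0}, {"tx": 0, "ty": 0, "tz": 0, "rx": 0, "ry": 0, "rz": 0}, {"tx": 0, "ty": 0, "tz": 0, "rx": 0, "ry": 0, "rz": 0}, {"tx": 0, "ty": 0, "tz": 0, "rx": 0, "ry": 0, "rz": 0}]}}

```text
time: 8.2
ee_pos: [0.5134, -0.334, 0.116]
ee_rot: [0.0, 0.379, 0.925, -0.0]
force: [-4.0, -4.2, 5.4]
gripper_width: 0.0133
gripper_force: 40.2
```

```bash
python3 - <<'E'
from h import *
s=r.sense();print(s["ee_pos"],s["ee_rot"],s["wrist_torque"],s["q"])
im,p=snap("wrist","pics/w3.png"); np.savez("pics/w3.npz",**{k:np.array(v) for k,v in p.items()})
E
```

```text
[ 0.51340804 -0.33399719  0.11596334] [ 1.06517826e-04  3.79479513e-01  9.25200077e-01 -3.25148046e-04] [-0.68263485  0.81468589 -0.0364998 ] [-5.76463184e-01  4.92205427e-01  4.14391534e-02  1.11969970e+00
 -5.99277395e-04  2.02004096e-01]
```

View pics/w3.png

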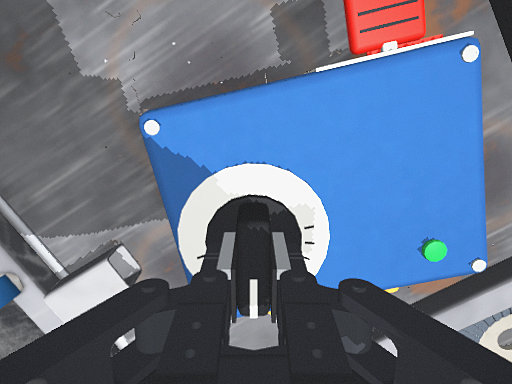

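The bar is pinched squarely and the mark is hidden behind the gripper. I open, lift and check.

>>> {"api": "drive_tool", "payload": {"motion": [{"tx": 0, "ty": 0, "tz": 0, "rx": 0, "ry": 0, "rz": 0}, {"tx": 0, "ty": 0, "tz": 0, "rx": 0, "ry": 0, "rz": 0}, {"tx": 0, "ty": 0, "tz": 0, "rx": 0, "ry": 0, "rz": 0}, {"tx": 0, "ty": 0, "tz": 0, "rx": 0, "ry": 0, "rz": 0}, {"tx": 0, "ty": 0, "tz": 0, "rx": 0, "ry": 0, "rz": 0}, {"tx": 0, "ty": 0, "tz": 0.01, "rx": 0, "ry": 0, "rz": 0}, {"tx": 0, "ty": 0, "tz": 0.02, "rx": 0, "ry": 0, "rz": 0}, {"tx": 0, "ty": 0, "tz": 0.03, "rx": 0, "ry": 0, "rz": 0}, {"tx": 0, "ty": 0, "tz": 0.03, "rx": 0, "ry": 0, "rz": 0}, {"tx": 0, "ty": 0, "tz": 0.03, "rx": 0, "ry": 0, "rz": 0}], "fingers": 0.04}}

```text
time: 9.25
ee_pos: [0.5133, -0.3335, 0.2379]
ee_rot: [0.0, 0.38, 0.925, -0.0]
force: [0.5, -0.9, 0.6]
gripper_width: 0.04
gripper_force: 0.0
```

>>> {"api": "drive_tool", "payload": {"motion": [{"tx": 0, "ty": 0, "tz": 0, "rx": 0, "ry": 0, "rz": 0}, {"tx": 0, "ty": 0, "tz": 0, "rx": 0, "ry": 0, "rz": 0}, {"tx": 0, "ty": 0, "tz": 0, "rx": 0, "ry": 0, "rz": 0}, {"tx": 0, "ty": 0, "tz": 0, "rx": 0, "ry": 0, "rz": 0}, {"tx": 0, "ty": 0, "tz": 0, "rx": 0, "ry": 0, "rz": 0}, {"tx": 0, "ty": 0, "tz": 0, "rx": 0, "ry": 0, "rz": 0}, {"tx": 0, "ty": 0, "tz": 0, "rx": 0, "ry": 0, "rz": 0}, {"tx": 0, "ty": 0, "tz": 0, "rx": 0, "ry": 0, "rz": 0}, {"tx": 0, "ty": 0, "tz": 0, "rx": 0, "ry": 0, "rz": 0}, {"tx": 0, "ty": 0, "tz": 0, "rx": 0, "ry": 0, "rz": 0}]}}

```text
time: 10.25
ee_pos: [0.5135, -0.3337, 0.2359]
ee_rot: [0.0, 0.38, 0.925, 0.0]
force: [-0.1, -0.3, 0.3]
gripper_width: 0.04
gripper_force: 0.0
```

```bash
python3 - <<'E'
from fit import *
s=r.sense();print(s["time"],s["ee_pos"],s["ee_rot"])
im,p=snap("wrist","pics/w4.png"); np.savez("pics/w4.npz",**{k:np.array(v) for k,v in p.items()})
im,p,hsv,blue,red,wh=analyse("pics/w4")
E=np.linalg.inv(p["extrinsics"]);K3=[.5134,-.3337,.1]
rv=cv2.Rodrigues(E[:3,:3])[0];uv=cv2.projectPoints(np.array([K3]),rv,E[:3,3],p["camera_matrix"],np.array([p["k1"],0,0,0]))[0].ravel();print(uv)
u,v=int(uv[0])-60,int(uv[1])-50
print(u,v); cv2.imwrite("pics/w4c.png",cv2.resize(im[v:v+110,u:u+120],None,fx=5,fy=5,interpolation=cv2.INTER_CUBIC))
E
```

```text
10.25 [ 0.51347047 -0.33365323  0.23585333] [6.43850869e-06 3.79889626e-01 9.25031822e-01 1.41831358e-05]
[252.76764746 183.36486343]
192 133
```

View pics/w4c.png

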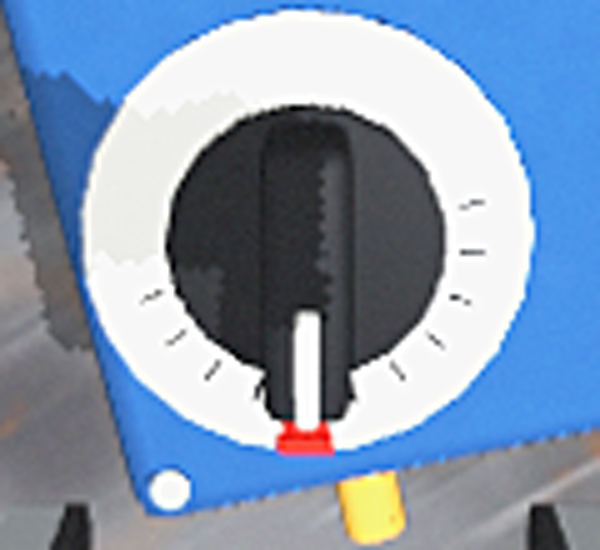

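The picture shows the pointer (308,430) ending at the red mark (277–333,440), so they look nearly exactly aligned. A numeric check follows.

```bash
python3 - <<'E'
from fit import *
im,p,hsv,blue,red,wh=analyse("pics/w4")
K=np.array([.5134,-.3337]);yaw=-31.83
def ang(P): d=P[:,:2]-K; return (90+yaw-np.degrees(np.arctan2(d[:,1],d[:,0]))).round(2),(np.linalg.norm(d,axis=1)*1000).round(1)
sub=hsv[210:228,236:272].astype(int); b=im[210:228,236:272].astype(float)
w=np.clip(b[:,:,1]-b[:,:,2]*0,0,None)  # green: low on red, high on white
for v in range(196,226):
    row=im[v].astype(float); 
    if v<219:
        g=row[246:262].min(1); g=np.clip(g-90,0,None); 
        if g.sum()>150: print("ptr",v,(g*np.arange(246,262)).sum()/g.sum(), end=" ")
    rr=np.clip(row[240:268,2]-row[240:268,1]-40,0,None)
    if rr.sum()>100: print("red",v,round((rr*np.arange(240,268)).sum()/rr.sum(),2),end=" ")
print()
for u in(252.5,253,253.5,254): print(u,ang(onz(p,[(u,222),(u,220)],.091))[0],ang(onz(p,[(u,217)],.12))[0])
E
```

```text
ptr 196 253.13302034428796 ptr 197 253.19804741980474 ptr 198 253.0610079575597 ptr 199 252.95723270440251 ptr 200 252.90024630541873 ptr 201 252.90434782608696 ptr 202 252.91780821917808 ptr 203 252.9167701863354 ptr 204 252.90547263681592 ptr 205 252.90965346534654 ptr 206 252.8940149625935 ptr 207 252.90074441687344 ptr 208 252.90274314214463 ptr 209 252.90796019900498 ptr 210 252.9110275689223 ptr 211 252.89714993804213 ptr 212 252.96419437340154 ptr 213 253.01570680628274 ptr 214 253.3153942428035 ptr 215 253.90150637311703 ptr 216 254.50873362445415 ptr 217 253.94910179640718 red 217 251.29 ptr 218 253.96869565217392 red 218 252.47 red 219 252.76 red 220 252.35 red 221 252.32 red 222 252.43 red 223 253.06 
252.5 [103.25 103.27] [103.26]
253 [102.57 102.56] [102.24]
253.5 [101.9  101.85] [101.22]
254 [101.23 101.15] [100.2]
```

Alignment is within about 0.5°. Now the lever: fingers shut, move over the pad, then descend.

>>> {"api": "drive_tool", "payload": {"motion": [{"tx": -0.004, "ty": 0.0125, "tz": 0, "rx": 0, "ry": 0, "rz": 1.4}, {"tx": -0.004, "ty": 0.013, "tz": 0, "rx": 0, "ry": 0, "rz": 1.4}, {"tx": -0.004, "ty": 0.013, "tz": 0, "rx": 0, "ry": 0, "rz": 1.4}, {"tx": -0.004, "ty": 0.013, "tz": 0, "rx": 0, "ry": 0, "rz": 1.4}, {"tx": -0.004, "ty": 0.013, "tz": 0, "rx": 0, "ry": 0, "rz": 1.4}, {"tx": -0.004, "ty": 0.013, "tz": 0, "rx": 0, "ry": 0, "rz": 1.4}, {"tx": -0.004, "ty": 0.013, "tz": 0, "rx": 0, "ry": 0, "rz": 1.4}, {"tx": -0.004, "ty": 0.013, "tz": 0, "rx": 0, "ry": 0, "rz": 1.5}, {"tx": -0.004, "ty": 0.013, "tz": 0, "rx": 0, "ry": 0, "rz": 1.5}, {"tx": 0, "ty": 0, "tz": 0, "rx": 0, "ry": 0, "rz": 0}], "fingers": 0.0}}

```text
time: 11.3
ee_pos: [0.4771, -0.2157, 0.2361]
ee_rot: [0.0, 0.273, 0.962, 0.0]
force: [0.5, -0.3, 0.1]
gripper_width: -0.0002
gripper_force: 0.0
```

>>> {"api": "drive_tool", "payload": {"motion": [{"tx": 0, "ty": 0, "tz": -0.02, "rx": 0, "ry": 0, "rz": 0}, {"tx": 0, "ty": 0, "tz": -0.02, "rx": 0, "ry": 0, "rz": 0}, {"tx": 0, "ty": 0, "tz": -0.02, "rx": 0, "ry": 0, "rz": 0}, {"tx": 0, "ty": 0, "tz": -0.02, "rx": 0, "ry": 0, "rz": 0}, {"tx": 0, "ty": 0, "tz": -0.02, "rx": 0, "ry": 0, "rz": 0}, {"tx": 0, "ty": 0, "tz": -0.01, "rx": 0, "ry": 0, "rz": 0}, {"tx": 0, "ty": 0, "tz": -0.01, "rx": 0, "ry": 0, "rz": 0}, {"tx": 0, "ty": 0, "tz": -0.01, "rx": 0, "ry": 0, "rz": 0}, {"tx": 0, "ty": 0, "tz": 0, "rx": 0, "ry": 0, "rz": 0}, {"tx": 0, "ty": 0, "tz": 0, "rx": 0, "ry": 0, "rz": 0}]}}

```text
time: 12.3
ee_pos: [0.4776, -0.2172, 0.1061]
ee_rot: [0.0, 0.274, 0.962, -0.0]
force: [-0.7, 0.0, -0.4]
gripper_width: -0.0001
gripper_force: 0.0
```

>>> {"api": "drive_tool", "payload": {"motion": [{"tx": 0, "ty": 0, "tz": -0.003, "rx": 0, "ry": 0, "rz": 0}, {"tx": 0, "ty": 0, "tz": -0.003, "rx": 0, "ry": 0, "rz": 0}, {"tx": 0, "ty": 0, "tz": -0.003, "rx": 0, "ry": 0, "rz": 0}, {"tx": 0, "ty": 0, "tz": -0.003, "rx": 0, "ry": 0, "rz": 0}, {"tx": 0, "ty": 0, "tz": -0.003, "rx": 0, "ry": 0, "rz": 0}, {"tx": 0, "ty": 0, "tz": -0.003, "rx": 0, "ry": 0, "rz": 0}, {"tx": 0, "ty": 0, "tz": 0, "rx": 0, "ry": 0, "rz": 0}, {"tx": 0, "ty": 0, "tz": 0, "rx": 0, "ry": 0, "rz": 0}, {"tx": 0, "ty": 0, "tz": 0, "rx": 0, "ry": 0, "rz": 0}, {"tx": 0, "ty": 0, "tz": 0, "rx": 0, "ry": 0, "rz": 0}]}}

```text
time: 13.3
ee_pos: [0.4775, -0.2172, 0.088]
ee_rot: [0.0, 0.274, 0.962, -0.0]
force: [-1.0, 0.9, 5.2]
gripper_width: -0.0
gripper_force: 2.5
```

>>> {"api": "drive_tool", "payload": {"motion": [{"tx": 0, "ty": 0, "tz": -0.003, "rx": 0, "ry": 0, "rz": 0}, {"tx": 0, "ty": 0, "tz": -0.003, "rx": 0, "ry": 0, "rz": 0}, {"tx": 0, "ty": 0, "tz": -0.003, "rx": 0, "ry": 0, "rz": 0}, {"tx": 0, "ty": 0, "tz": -0.003, "rx": 0, "ry": 0, "rz": 0}, {"tx": 0, "ty": 0, "tz": -0.003, "rx": 0, "ry": 0, "rz": 0}, {"tx": 0, "ty": 0, "tz": 0, "rx": 0, "ry": 0, "rz": 0}, {"tx": 0, "ty": 0, "tz": 0, "rx": 0, "ry": 0, "rz": 0}, {"tx": 0, "ty": 0, "tz": 0, "rx": 0, "ry": 0, "rz": 0}, {"tx": 0, "ty": 0, "tz": 0, "rx": 0, "ry": 0, "rz": 0}, {"tx": 0, "ty": 0, "tz": 0, "rx": 0, "ry": 0, "rz": 0}]}}

```text
time: 14.3
ee_pos: [0.4776, -0.2172, 0.0731]
ee_rot: [0.0, 0.274, 0.962, -0.0]
force: [-2.3, 0.9, 7.3]
gripper_width: -0.0003
gripper_force: 3.6
```

>>> {"api": "drive_tool", "payload": {"motion": [{"tx": 0, "ty": 0, "tz": -0.003, "rx": 0, "ry": 0, "rz": 0}, {"tx": 0, "ty": 0, "tz": -0.003, "rx": 0, "ry": 0, "rz": 0}, {"tx": 0, "ty": 0, "tz": -0.003, "rx": 0, "ry": 0, "rz": 0}, {"tx": 0, "ty": 0, "tz": -0.003, "rx": 0, "ry": 0, "rz": 0}, {"tx": 0, "ty": 0, "tz": -0.002, "rx": 0, "ry": 0, "rz": 0}, {"tx": 0, "ty": 0, "tz": 0, "rx": 0, "ry": 0, "rz": 0}, {"tx": 0, "ty": 0, "tz": 0, "rx": 0, "ry": 0, "rz": 0}, {"tx": 0, "ty": 0, "tz": 0, "rx": 0, "ry": 0, "rz": 0}, {"tx": 0, "ty": 0, "tz": 0, "rx": 0, "ry": 0, "rz": 0}, {"tx": 0, "ty": 0, "tz": 0, "rx": 0, "ry": 0, "rz": 0}]}}

```text
time: 15.3
ee_pos: [0.4775, -0.2172, 0.0593]
ee_rot: [0.0, 0.274, 0.962, -0.0]
force: [-2.5, 1.2, 9.7]
gripper_width: -0.0001
gripper_force: 5.4
```

```bash
python3 - <<'E'
from h import *
s=r.sense();print(s["ee_pos"],s["force"])
im,p=snap("scene","pics/s5.png"); im2,p2=snap("top","pics/t5.png")
a=cv2.resize(im[175:275,240:360],(480,400),interpolation=cv2.INTER_CUBIC); b=im2[140:215,245:325]; b=cv2.resize(b,(320,300),interpolation=cv2.INTER_CUBIC)
o=np.zeros((400,800,3),np.uint8);o[:,:480]=a;o[:300,480:]=b;cv2.imwrite("pics/m5.png",o[:,:,::-1])
E
```

```text
[ 0.4775497  -0.21717716  0.05927374] [-2.4898092   1.20800156  9.73346435]
```

View pics/m5.png

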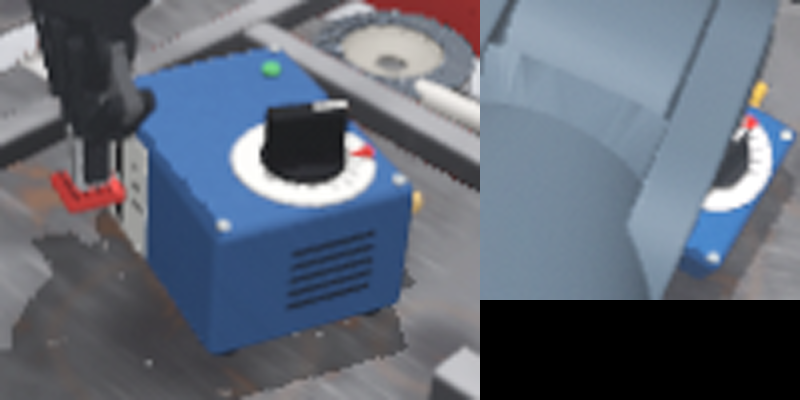

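The lever is about 35.7 mm down at the third step, and the pad has stopped below the box top with the fingers on it. The knob pointer is still on the red mark. I'm handing in.

```bash
python3 -c "
from workcell import job; print(job.job_done())"
```

```text
the job is handed in; nothing more can be done
None
```

I turned the flow knob to within about 0.5° of the red set mark and handed the job in at about 15 s, with the arm holding the purge lever about 35.7 mm down, at the third step (36 mm) and short of the red end zone (45 mm); no verdict came back.

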